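# Lock the filter panel of a bench fume extractor with its quarter-turn fastener

## Task

The lid panel of the fume extractor's filter box stands slightly ajar on its springy seal. Set the fingertips in the slot of the round black fastener, press the panel down flush, and while pressing turn the fastener a quarter turn clockwise (seen from above) to its stop, so that the panel stays locked shut when you let go; then withdraw. Do not grasp or lift anything, and leave the things around the box where they stand.

Things in the scene. Friction and masses are not known exactly. Their poses are not given: they have to be found in the camera images.
- unit: Fixed grey sheet-metal filter box, 240 x 240 mm, 85 mm tall without its panel, louvres on the sides and a black pipe stub (60 mm across, 45 mm long, axis 42 mm up) on the far side. Origin: centre of its underside on the table; z up, its -x side is the front (towards the robot at yaw 0). The 20 mm thick bare aluminium panel covers the top (232 x 240 mm); closed, its upper face lies 105 mm above the table.
- slot_centre (a point): Point on the axis of the fastener, level with the panel's upper face, over the middle of the slot. The fastener is a flat black disc 80 mm across set flush in the panel, 60 mm from the box's centre towards the front. Straight across its middle runs a recessed slot 26 mm wide, 72 mm long, 16 mm deep, with a flat bare steel floor. Axes turn with the disc: x along the slot, z out of the panel.
- cam (a joint): Angle of the fastener (rad): 0 = unlocked, slot pointing front to back; grows clockwise seen from above; 1.571 = locked, at the stop, slot crosswise (parallel to the hinge). It starts between 0 and 0.3. Needs about 0.1 to 0.3 N m, and stays where it is left. Under the panel it carries a tongue that goes beneath a catch from about 1.0 rad on; unless the panel is pressed nearly flush the tongue strikes the catch's side and the turn is blocked at about 0.95 rad.
- panel (a joint): Angle of the panel (rad) about its hinge, which lies along the box's far (+x) top edge, 174 mm behind the fastener's axis and 85 mm above the table. 0 = flush and closed (hard stop). The seal holds it ajar at about 0.07 (12 mm up at the fastener, 16 mm at the front lip); pressing it flush takes about 6 N at the fastener. Released when not locked it springs up again; locked, it rests at about 0.01.
- panel_lip (a point): Middle of the panel's front upper edge.
- jar: Bystander: loose amber glass jar with steel cap, 48 mm across, 62 mm tall, beside the box. Origin: centre of its underside.
- spool: Bystander: loose grey plastic spool with a bare metal core, 60 mm across, 46 mm tall, standing on end beside the box. Origin: centre of its underside.
- stand: Bystander: loose black soldering-iron stand, 150 x 75 mm, 24 mm tall, with a yellow sponge and a wire coil whose top is about 95 mm above the table, on the other side of the box. Origin: centre of its underside.
- driver: Bystander: loose screwdriver, 170 mm long, lying on the table in front of the box. Origin: on the underside, near its middle.

How it is judged:
By the outcome, as a careful person would: the job done as asked, in the order asked, and still so for the second after the job is handed in, with the robot touching nothing.
It also fails if it takes over 42 s, if anything falls off the work surface, if the arm or the gripper's body presses on something with over 40 N, if the wrist force passes 120 N, or if a joint passes its speed limit or range.

## Robot

A 6-joint arm with a two-finger parallel gripper is mounted at the origin on the work surface. World frame = base frame: x ahead of the robot, y to its left, z up, the work surface at z = 0. Lengths are in m, angles in rad, forces in N, time in s.
With the tool pointing down it reaches from about 0.35 to 0.725 m from the base axis. Payload 4.3 kg.
Tool frame: the origin (TCP) lies midway between the tips of the shut fingers; the grasp point (between the pads) lies 19 mm behind it; x points along the fingers, y is the direction in which the jaws open and shut, and the axes are right-handed (so a half turn about x gives the same grasp; the last joint's range is limited). The gripper opens to 85 mm and grips with 20 to 120 N. Pads are 22 mm wide; open, the fingers measure 114 mm over their backs; the gripper's body (76 mm by 85 mm) begins 54 mm behind the grasp point. The pads swing forward as they close: fully open they stand 13 mm farther back than shut.
Start: joints at [1.117, 0.377, 0.081, 1.274, 0, 1.46], TCP at [0.194, 0.541, 0.231] pointing down, gripper open.
Joint ranges: [-2.72, 2.72], [-0.84, 1.66], [-1.02, 1.22], [-1.77, 2.12], [-1.37, 1.28], [-3.14, 3.14]. Speed limits (rad/s): [2.57, 2.57, 3.14, 3.14, 3.14, 3.14].

## Interface

Orientations are given as [roll, pitch, yaw] about the fixed x, y, z axes, in that order (R = Rz(yaw) Ry(pitch) Rx(roll)).
In Python, from cell import bot gives the robot as it stands.
- The arm moves only by the tool servo_tool, never from a script. Its argument "moves" is one flat list of numbers, 6 for each row, row after row: the shift along the tool's x, y, z in m, then the turn, a rotation vector about the tool's x, y, z in rad. In form: [tx, ty, tz, rx, ry, rz, tx, ty, tz, rx, ry, rz, ...]. A call has 1 to 5 rows; each row is the pose to reach, as a shift and turn from the pose commanded when the call began, along the tool's axes at that moment; what a row does not reach only later rows make up. A row lasts 1/8 s, in which the tool goes at most 62.5 mm and 10.7 degrees, less where a joint would pass 70% of its speed; a pose out of reach is approached as far as the arm can. A call with a gripper value outside its range is refused whole. "gripper" is the finger opening in m, from 0 to 0.0854, set as the call begins (left out, the last holds). The fingers move at their own pace and stop on an object; "grip_force" is the grip in N (left out, the last holds). Time passes only in rows, so rows that repeat a pose let the fingers close. It gives the time, the measured TCP pose, the force and the opening at its end, in the units of the state.
- bot.observe(): the state, without advancing time (a new reading comes with each control period).
- bot.capture(name): name is "side" or "top" or "wrist"; returns a dict with "pixels" (480x640x3 uint8, blue, green, red), "fx", "fy", "cx", "cy" (pixels), "R" (3x3) and "t" (3): a world point X has camera coordinates R X + t. Camera axes: x right, y down, z forward; pixel columns grow to the right and rows downward; lengths in m; the calibration is good to about 2 mm. A picture is of the moment at which its call begins. There is no depth.
- bot.sign_off(): hands the job in, once; it reports no verdict.
Trained networks look in a picture, given as the dict that the camera call returned (one of the last four; its "shot" number tells which), for a name from the list of things; names that differ only in an ending like _2 or _b are one class to them, and where a whole thing is asked for, a point or a joint stands for the part that bears it (a point fixed in the world has none). Each returns a list of dicts, best first, with "p" (0 to 1); they miss things now and then, are a little off and sometimes report something else, mostly with a low value. They report only what shows in the picture. A call takes as long as a camera call.
- bot.boxes_of(picture, target): "rect" ([left, top, width, height] in pixels, round what is visible of it).
- bot.cut_out(picture, target): "region" (480x640 bool, what is visible of it) and "rect" ([left, top, width, height] in pixels, round what is visible of it).
The state is a dict: "time": time; "joint_positions": joint angles; "dq": joint speeds; "joint_efforts": joint torques, N m; "ee_pos": TCP position; "orientation": TCP orientation; "ft_force": force on the tool from outside, world axes, zero at the start; "torque": the same for the moment, N m; "grip_width": finger opening in m.
Only numpy, scipy, OpenCV 4.12 (cv2) and the standard library are available. Lean on these libraries where they do the work, as an engineer would, in place of code of your own. Each camera call takes 0.05 s, during which the arm holds its last target.

## Working session

There is one attempt and no reset: what is moved stays moved. The work goes in short steps, Python scripts to look and compute and a tool call to move; the robot and the scene stay as the last step left them, time stands still between calls to the robot, and variables do not carry over. Pictures are saved under pics/ and viewed, and the job is handed in when it is done.

Besides the shell and the picture viewer there is one more tool, called after "Emit:" by a JSON object that holds its "api" and its "payload", one argument or row to a line. servo_tool: Moves the arm, as the interface text tells. Its arguments: {"type":"object","properties":{"moves":{"type":"array","items":{"type":"number"}},"gripper":{"type":"number"},"grip_force":{"type":"number"}},"required":["moves"]}

```bash
mkdir -p pics; ls; python3 - <<'E'
from cell import bot
import cv2
s=bot.observe(); print({k:s[k] for k in ("time","ee_pos","orientation","ft_force","grip_width")})
for n in ("top","side","wrist"):
    c=bot.capture(n); cv2.imwrite(f"pics/{n}0.png",c["pixels"]); print(n,c["fx"],c["R"],c["t"])
    for t in ("unit","slot_centre","jar","spool","stand","driver"):
        r=bot.boxes_of(c,t); print(t,[(x["p"],x["rect"]) for x in r[:2]])
E
```

```text
pics
{'time': 0.0, 'ee_pos': array([0.19351236, 0.54076293, 0.23037208]), 'orientation': array([-1.67897967,  1.56879153, -2.02278437]), 'ft_force': array([0.08771562, 0.61561172, 0.39253275]), 'grip_width': 0.08552340595712861}
top 565.674269445895 [[-0.01641728 -0.99981876 -0.00963906]
 [-0.9933256   0.01740993 -0.11402258]
 [ 0.11416974  0.00770279 -0.9934314 ]] [0.04760272 0.5494189  1.16023115]
unit [(0.87, [323.9, 135.7, 146.2, 149.9])]
slot_centre [(0.56, [380.6, 222.1, 42.7, 38.8]), (0.42, [269.4, 191.4, 25.8, 26.0])]
jar [(0.95, [270.7, 193.7, 22.1, 21.6])]
spool [(0.9, [293.8, 257.5, 26.6, 27.0])]
stand [(0.85, [467.1, 140.3, 42.5, 73.2])]
driver [(0.96, [354.0, 305.0, 83.0, 13.9])]
side 554.5423695691999 [[-0.91898809 -0.39427236  0.00319278]
 [-0.29985118  0.69360288 -0.65498421]
 [ 0.25602764 -0.60288005 -0.75563582]] [0.5240753  0.19356766 0.8054005 ]
unit [(0.93, [251.0, 115.1, 172.3, 156.6])]
slot_centre [(0.63, [354.4, 150.7, 46.2, 33.2])]
jar [(0.6, [254.8, 262.8, 26.4, 44.4]), (0.57, [308.7, 84.9, 69.8, 37.2])]
spool []
stand []
driver [(0.68, [437.7, 200.0, 27.3, 69.4])]
wrist 341.6133533381588 [[ 3.37925672e-01  9.41172355e-01 -9.15522871e-04]
 [ 9.06661798e-01 -3.25273431e-01  2.68629073e-01]
 [ 2.52528462e-01 -9.16067294e-02 -9.63243263e-01]] [-0.57607801 -0.03592625  0.37840703]
unit []
slot_centre []
jar []
spool []
stand []
driver []
```

View pics/top0.png

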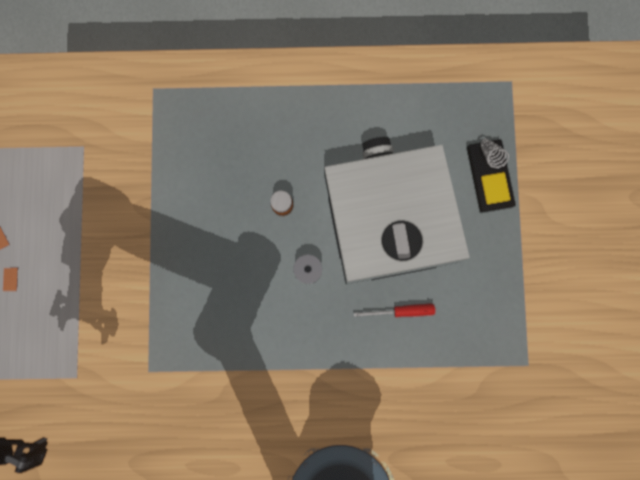

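View pics/side0.png

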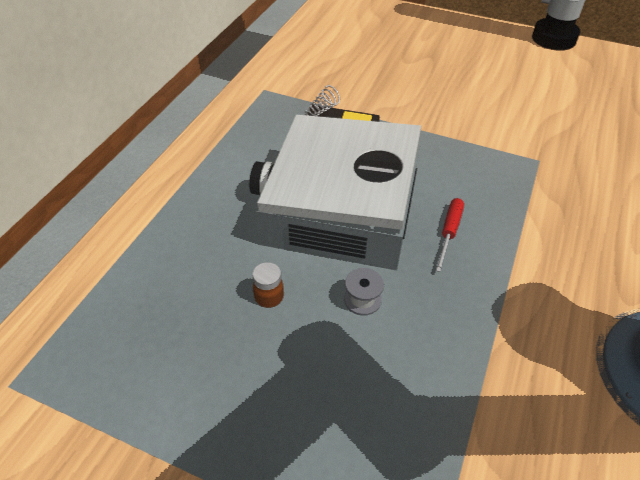

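```bash
cat > h.py <<'E'
import numpy as np,cv2
from cell import bot
def K(c): return np.array([[c["fx"],0,c["cx"]],[0,c["fy"],c["cy"]],[0,0,1]])
def ray(c,uv):
    R=np.array(c["R"]);t=np.array(c["t"]);d=R.T@np.linalg.inv(K(c))@np.array([uv[0],uv[1],1.]);return -R.T@t,d
def onz(c,uv,z):
    o,d=ray(c,uv);return o+d*(z-o[2])/d[2]
def tri(c1,u1,c2,u2):
    P=[K(c)@np.c_[np.array(c["R"]),np.array(c["t"])] for c in(c1,c2)]
    X=cv2.triangulatePoints(P[0],P[1],np.array(u1,float).reshape(2,1),np.array(u2,float).reshape(2,1))[:,0];return X[:3]/X[3]
def proj(c,X):
    p=K(c)@(np.array(c["R"])@np.array(X)+np.array(c["t"]));return p[:2]/p[2]
def disc(c,r):  # dark disc's hull ellipse + slot
    x,y,w,h=[int(v) for v in r];x-=8;y-=8;w+=16;h+=16
    g=c["pixels"][y:y+h,x:x+w].max(2)
    n,l,s,ce=cv2.connectedComponentsWithStats((g<90).astype(np.uint8))
    i=1+np.argmax(s[1:,4]);pts=np.argwhere(l==i)[:,::-1].astype(np.int32)
    hull=cv2.convexHull(pts)
    e=cv2.fitEllipse(hull);m=np.zeros(g.shape,np.uint8);cv2.fillConvexPoly(m,hull,1)
    m=cv2.erode(m,np.ones((3,3)))
    n,l2,s2,_=cv2.connectedComponentsWithStats(((m>0)&(g>=110)).astype(np.uint8))
    j=1+np.argmax(s2[1:,4]);sp=np.argwhere(l2==j)[:,::-1].astype(float)
    return np.array(e[0])+[x,y],e[1],sp+[x,y]
E
python3 - <<'E'
from h import *
a=bot.capture("top");b=bot.capture("side")
ea=disc(a,[380.6,222.1,42.7,38.8]);eb=disc(b,[354.4,150.7,46.2,33.2])
print(ea[:2],len(ea[2]),eb[:2],len(eb[2]))
print("tri",tri(a,ea[0],b,eb[0]),onz(a,ea[0],.117),onz(b,eb[0],.117))
for c,e in((a,ea),(b,eb)):
    W=np.array([onz(c,p,.105)[:2] for p in e[2]]);m=W.mean(0);u,s,v=np.linalg.svd(W-m,full_matrices=False)
    print("slot c",m,"dir deg",np.degrees(np.arctan2(v[0,1],v[0,0])),s, np.ptp((W-m)@v.T,axis=0))
g=cv2.cutout if 0 else bot.cut_out(a,"panel_lip");print([x["p"] for x in g])
for nm in("panel_lip","unit"):
  for x in bot.cut_out(a,nm)[:1]:
    m=x["region"].astype(np.uint8);cn=max(cv2.findContours(m,0,2)[0],key=cv2.contourArea)
    ap=cv2.approxPolyDP(cn,6,True)[:,0];print(nm,x["p"],ap.tolist(),[onz(a,p,.115)[:2].round(3).tolist() for p in ap], cv2.minAreaRect(cn))
for n,c,e in(("t",a,ea),("s",b,eb)):
    x,y=map(int,e[0]);cv2.imwrite(f"pics/z{n}.png",cv2.resize(c["pixels"][y-90:y+90,x-110:x+110],None,fx=3,fy=3))
E
```

```text
(array([401.67427254, 240.19683838]), (39.31624984741211, 40.622005462646484)) 368 (array([377.72960281, 166.04545403]), (31.249134063720703, 48.13718795776367)) 120
tri [ 0.51855522 -0.12860671  0.11241983] [ 0.51786259 -0.12800225  0.117     ] [ 0.51746221 -0.12351272  0.117     ]
slot c [ 0.52144024 -0.12809318] dir deg -171.22559696148593 [0.33448409 0.12909456] [0.06203471 0.02378971]
slot c [ 0.52180899 -0.12894569] dir deg -167.361280217959 [0.18826386 0.02709252] [0.05955795 0.00871433]
[0.95]
panel_lip 0.95 [[441, 146], [325, 167], [347, 281], [468, 258]] [[0.705, -0.213], [0.666, 0.019], [0.44, -0.02], [0.481, -0.256]] ((396.4432067871094, 212.69992065429688), (118.06776428222656, 125.6362075805664), 79.28687286376953)
unit 0.65 [[441, 146], [395, 154], [388, 138], [370, 139], [361, 160], [325, 169], [346, 282], [468, 257]] [[0.705, -0.213], [0.69, -0.121], [0.723, -0.108], [0.722, -0.072], [0.679, -0.053], [0.662, 0.019], [0.439, -0.018], [0.483, -0.256]] ((392.73529052734375, 205.558837890625), (139.81170654296875, 126.79585266113281), 77.47119140625)
```

View pics/zt.png

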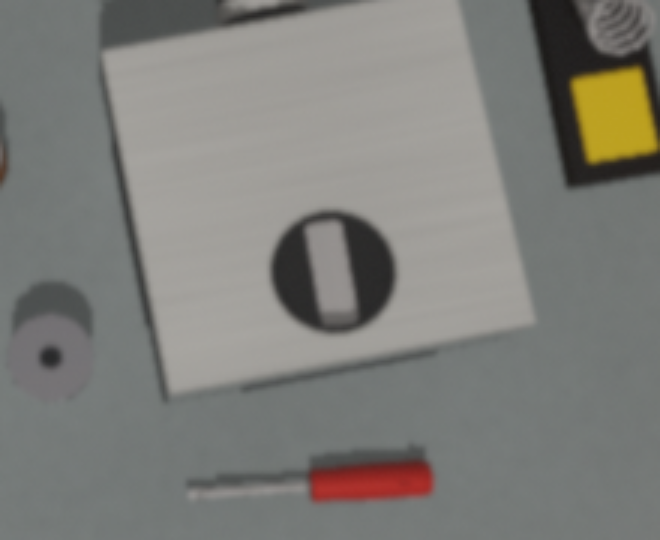

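```bash
cat >> h.py <<'E'
from scipy.spatial.transform import Rotation as Ro
def Rt():
    s=bot.observe();return Ro.from_euler("xyz",s["orientation"]).as_matrix(),s
def goal(p,yaw):  # tool x down, tool y at world yaw; returns shift & rotvec in tool frame
    R,s=Rt();y=np.array([np.cos(yaw),np.sin(yaw),0]);x=np.array([0,0,-1.]);G=np.c_[x,y,np.cross(x,y)]
    return (R.T@(np.array(p)-s["ee_pos"])).round(4),Ro.from_matrix(R.T@G).as_rotvec().round(4)
E
python3 - <<'E'
from h import *
R,s=Rt();print(R.round(3),np.degrees(np.arctan2(R[1,1],R[0,1])),s["joint_positions"])
for d in(10,-170):print(d,goal([.517,-.128,.22],np.radians(d)))
E
```

```text
[[ 0.     0.337  0.941]
 [ 0.     0.941 -0.337]
 [-1.     0.     0.   ]] 70.30178557530367 [ 1.11668260e+00  3.77282750e-01  8.10461009e-02  1.27439977e+00
 -1.72898304e-05  1.46048130e+00]
10 (array([ 0.0113, -0.5213,  0.5299]), array([ 1.0525e+00, -1.0000e-04, -2.0000e-04]))
-170 (array([ 0.0113, -0.5213,  0.5299]), array([-2.0891e+00,  2.0000e-04, -1.0000e-04]))
```

Emit:
{"api": "servo_tool", "payload": {
  "moves": [0, -0.04, 0.041, 0.08, 0, 0, 0, -0.08, 0.082, 0.16, 0, 0, 0, -0.12, 0.123, 0.24, 0, 0, 0, -0.16, 0.163, 0.32, 0, 0, 0, -0.2, 0.204, 0.4, 0, 0],
  "gripper": 0.026
}}

```text
time: 1.92
ee_pos: [0.3191, 0.2828, 0.2315]
orientation: [1.178, 1.57, 0.432]
ft_force: [1.1, 0.1, -0.0]
grip_width: 0.0258
```

Emit:
{"api": "servo_tool", "payload": {
  "moves": [0, -0.04, 0.033, 0.08, 0, 0, 0, -0.072, 0.065, 0.16, 0, 0, 0, -0.1, 0.1, 0.24, 0, 0, 0, -0.13, 0.14, 0.32, 0, 0, 0, -0.16, 0.17, 0.4, 0, 0]
}}

```text
time: 2.55
ee_pos: [0.3357, 0.0498, 0.2316]
orientation: [1.048, 1.569, -0.099]
ft_force: [1.2, -0.3, 0.7]
grip_width: 0.0263
```

```bash
python3 - <<'E'
from h import *
R,s=Rt();print(s["time"],s["ee_pos"],np.degrees(np.arctan2(R[1,1],R[0,1])),s["joint_positions"],s["grip_width"])
print(goal([.517,-.128,.20],np.radians(10)))
E
```

```text
2.55 [0.33565431 0.04982162 0.23161176] 24.284419931423642 [-4.02068989e-02 -1.01660333e-01 -4.81303150e-01  1.18969852e+00
 -8.58210473e-05  1.10674674e+00] 0.02631551131749862
(array([0.0319, 0.0921, 0.2366]), array([ 0.2493,  0.0006, -0.0013]))
```

Emit:
{"api": "servo_tool", "payload": {
  "moves": [0.006, 0.018, 0.047, 0.05, 0, 0, 0.012, 0.037, 0.095, 0.1, 0, 0, 0.018, 0.055, 0.142, 0.15, 0, 0, 0.025, 0.074, 0.189, 0.2, 0, 0, 0.032, 0.092, 0.2365, 0.249, 0, 0]
}}

```text
time: 3.18
ee_pos: [0.5181, -0.127, 0.1991]
orientation: [1.525, 1.57, 0.13]
ft_force: [0.4, 0.8, 0.3]
grip_width: 0.0259
```

Emit:
{"api": "servo_tool", "payload": {
  "moves": [0, 0, 0, 0, 0, 0, 0, 0, 0, 0, 0, 0]
}}

```text
time: 3.42
ee_pos: [0.5163, -0.1254, 0.1991]
orientation: [-2.354, 1.569, 2.536]
ft_force: [-0.7, -0.0, 0.4]
grip_width: 0.026
```

```bash
python3 - <<'E'
from h import *
R,s=Rt();print(s["time"],s["ee_pos"],np.degrees(np.arctan2(R[1,1],R[0,1])),R[:,0],s["grip_width"],s["ft_force"],s["torque"])
for n in("wrist","side","top"):
    c=bot.capture(n);cv2.imwrite(f"pics/{n}1.png",c["pixels"])
    print(n,[(x["p"],x["rect"]) for x in bot.boxes_of(c,"slot_centre")[:2]],proj(c,[.517,-.128,.115]),proj(c,s["ee_pos"]))
E
```

```text
3.425 [ 0.51634888 -0.12537646  0.19906992] 10.202780991193345 [-1.08562703e-03  7.51652809e-04 -9.99999128e-01] 0.02598609171696348 [-0.7118142  -0.01664594  0.38259115] [-0.07168349  0.00741691  0.02791908]
wrist [] [318.8383678  245.03833585] [317.11357339 294.69991547]
side [(0.76, [356.6, 151.1, 48.4, 29.5])] [378.77808612 165.37962752] [383.18185435 125.60553857]
top [(0.85, [376.5, 224.3, 31.8, 36.5])] [401.54456243 240.73565131] [406.61216689 236.66712441]
```

View pics/wrist1.png

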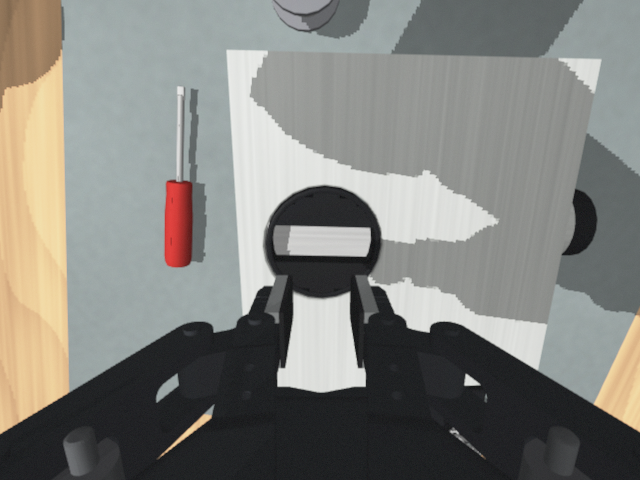

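View pics/side1.png

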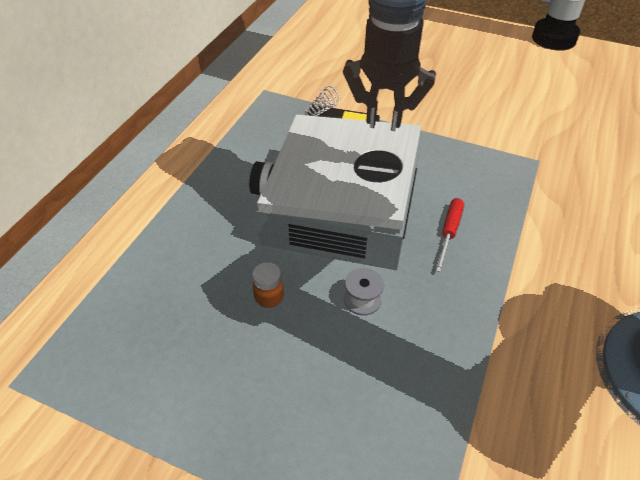

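```bash
python3 - <<'E'
from h import *
c=bot.capture("wrist")
im=c["pixels"];cv2.imwrite("pics/wz.png",cv2.resize(im[170:310,240:410],None,fx=4.5,fy=4,interpolation=2))
C=onz(c,(323,241),.116);print("disc c",C,[onz(c,p,.116)[:2].round(4) for p in((265,243),(381,240),(323,186),(323,297))])
e=[onz(c,p,.101)[:2] for p in((275,226),(371,228.5),(274,256),(371,259))]
for a,b in((0,1),(2,3)):
    d=e[b]-e[a];print(e[a],e[b],np.degrees(np.arctan2(d[1],d[0])))
# panel front edge
for a,b,z in(((229,60),(240,240),.121),((600,70),(541,360),.107),((232,51),(598,59),.112)):
    p,q=onz(c,a,z),onz(c,b,z);d=(q-p);print("edge",np.degrees(np.arctan2(d[1],d[0])))
E
```

```text
disc c [ 0.51967716 -0.12426039  0.116     ] [array([ 0.4804, -0.1328]), array([ 0.559 , -0.1165]), array([ 0.5129, -0.0869]), array([ 0.5272, -0.166 ])]
[ 0.48415073 -0.12366059] [ 0.55334172 -0.11313598] 8.648932950457887
[ 0.48667975 -0.14666754] [ 0.55843256 -0.13618719] 8.309960839243365
edge -80.10790505452321
edge -79.93304257113692
edge 9.076436834422584
```

View pics/wz.png

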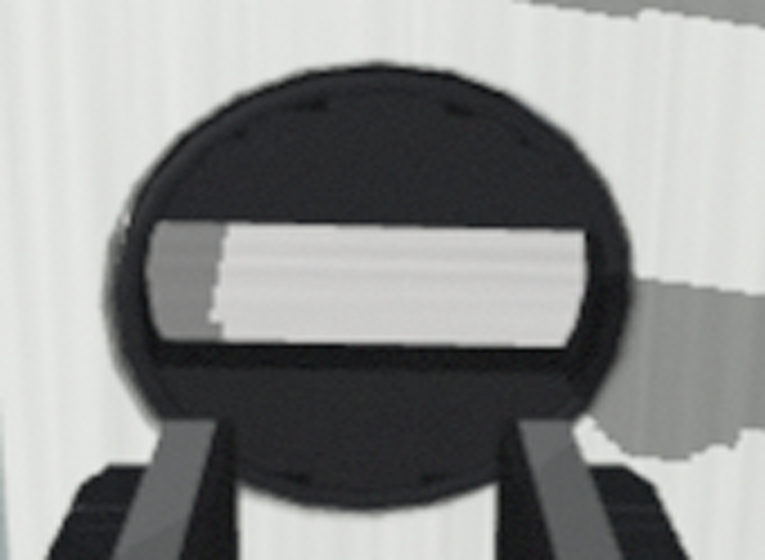

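```bash
python3 - <<'E'
from h import *
c=bot.capture("wrist");R,s=Rt();p=s["ee_pos"];print(-np.array(c["R"]).T@c["t"]-p)
for b in(0,.003,.006):
  for y in(-.0275,-.013,.013,.0275): print(b,y,proj(c,p+R@[-b,y,.011]).round(1),proj(c,p+R@[-b,y,-.011]).round(1))
for v in((323,225.5),(323,262),(323,186),(323,297)): print(v,(R.T@(onz(c,v,.116)-p)).round(4))
E
python3 - <<'E'
import cv2
im=cv2.imread('pics/wrist1.png')
cv2.imwrite('pics/wz2.png',cv2.resize(im[255:395,240:400],None,fx=4.5,fy=4,interpolation=2))
E
```

```text
[-0.01049303  0.06778725  0.1423238 ]
0 -0.0275 [258.  316.6] [255.5 272.3]
0 -0.013 [289.3 316.6] [288.  272.3]
0 0.013 [345.3 316.5] [346.2 272.3]
0 0.0275 [376.6 316.5] [378.7 272.3]
0.003 -0.0275 [256.9 319.9] [254.3 274.9]
0.003 -0.013 [288.7 319.9] [287.4 274.9]
0.003 0.013 [345.8 319.8] [346.7 274.9]
0.003 0.0275 [377.6 319.8] [379.8 274.8]
0.006 -0.0275 [255.6 323.3] [253.  277.6]
0.006 -0.013 [288.1 323.3] [286.7 277.6]
0.006 0.013 [346.2 323.2] [347.2 277.5]
0.006 0.0275 [378.7 323.2] [381.  277.5]
(323, 225.5) [ 0.0837  0.0031 -0.0114]
(323, 262) [0.0837 0.0031 0.0151]
(323, 186) [ 0.0837  0.0031 -0.0383]
(323, 297) [0.0837 0.0031 0.042 ]
```

View pics/wz2.png

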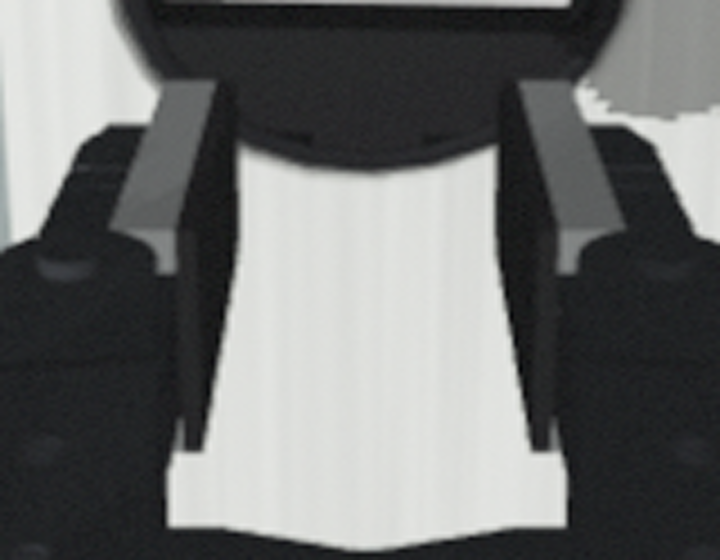

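Emit:
{"api": "servo_tool", "payload": {
  "moves": [0.02, 0.001, 0.0018, 0.03, 0, 0, 0.04, 0.001, 0.0018, 0.03, 0, 0, 0.06, 0.001, 0.0018, 0.03, 0, 0, 0.07, 0.001, 0.0018, 0.03, 0, 0, 0.07, 0.001, 0.0018, 0.03, 0, 0],
  "gripper": 0.036
}}

```text
time: 4.45
ee_pos: [0.5177, -0.127, 0.1288]
orientation: [-2.142, 1.569, 2.718]
ft_force: [0.7, 0.2, -0.2]
grip_width: 0.0356
```

```bash
python3 - <<'E'
from h import *
R,s=Rt();print(s["time"],s["ee_pos"],np.degrees(np.arctan2(R[1,1],R[0,1])),R[:,0],s["grip_width"],s["ft_force"],s["torque"])
c=bot.capture("wrist");cv2.imwrite("pics/w2.png",cv2.resize(c["pixels"][180:340,220:420],None,fx=4,fy=3.7))
c=bot.capture("side");cv2.imwrite("pics/s2.png",cv2.resize(c["pixels"][60:240,270:470],None,fx=4,fy=3.3))
E
```

```text
4.45 [ 0.51765489 -0.12697315  0.12883809] 8.487679327725417 [-1.27147893e-03  5.73009359e-04 -9.99999028e-01] 0.03563619280869997 [ 0.65433643  0.23924888 -0.16794673] [0.01885644 0.01832971 0.019173  ]
```

View pics/w2.png

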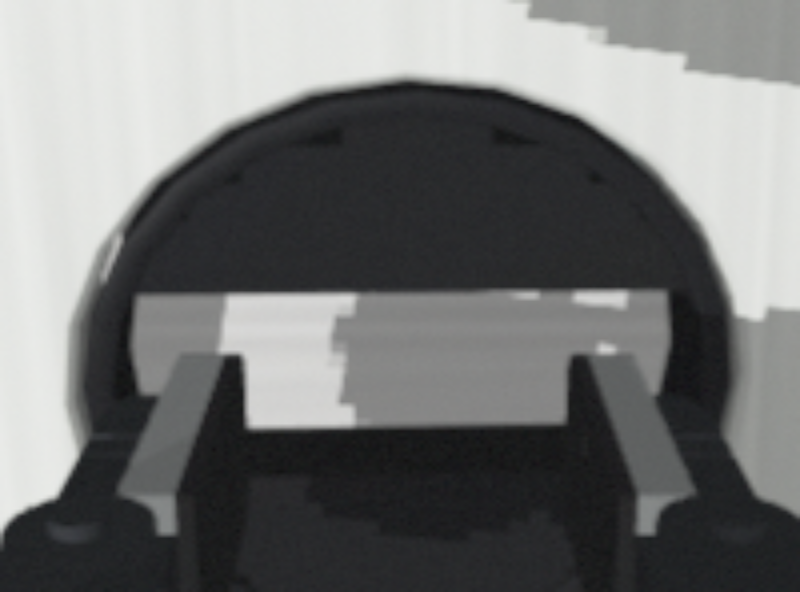

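View pics/s2.png

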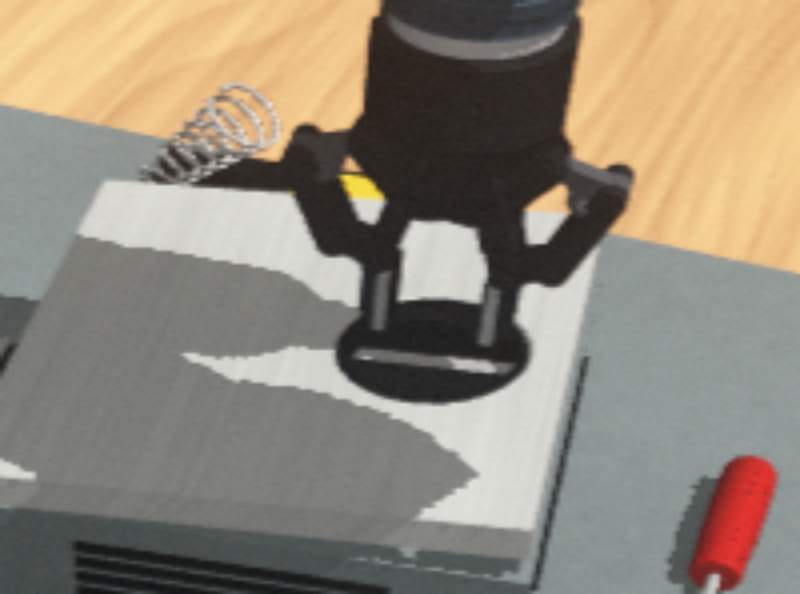

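```bash
python3 - <<'E'
from h import *
c=bot.capture("wrist");R,s=Rt();p=s["ee_pos"]
for z in(.114,.117):
  print("slot +y edge",(R.T@(onz(c,(320,258.6),z)-p)).round(4))
  print("ctr disc top",(R.T@(onz(c,(322,201.5),z)-p)).round(4), "L/R", [(R.T@(onz(c,(u,285),z)-p)).round(4)[1] for u in(237,405)])
for z in(.098,.101):print("floor -y edge",(R.T@(onz(c,(320,180+428/3.7),z)-p)).round(4))
for b in(0,.004):
  print("tip edge seen", [proj(c,p+R@[-b,y,-.011]).round(1) for y in(-.026,.026)])
print(220+180/4,220+635/4)
E
```

```text
slot +y edge [ 0.0162  0.0011 -0.0119]
ctr disc top [ 0.0162  0.0021 -0.0402] L/R [np.float64(-0.0406), np.float64(0.0437)]
slot +y edge [ 0.0132  0.0011 -0.0129]
ctr disc top [ 0.0132  0.0021 -0.0407] L/R [np.float64(-0.0398), np.float64(0.0429)]
floor -y edge [0.0322 0.001  0.0158]
floor -y edge [0.0292 0.001  0.0143]
tip edge seen [array([259.1, 272.7]), array([375.8, 272.6])]
tip edge seen [array([257.5, 276.2]), array([377.2, 276.1])]
265.0 378.75
```

Emit:
{"api": "servo_tool", "payload": {
  "moves": [0.008, 0, 0.0005, 0, 0, 0, 0.014, 0, 0.0005, 0, 0, 0, 0.019, 0, 0.0005, 0, 0, 0, 0.024, 0, 0.0005, 0, 0, 0, 0.024, 0, 0.0005, 0, 0, 0]
}}

```text
time: 5.22
ee_pos: [0.5179, -0.1276, 0.1047]
orientation: [-2.142, 1.57, 2.718]
ft_force: [-0.4, -0.5, 0.8]
grip_width: 0.0361
```

Emit:
{"api": "servo_tool", "payload": {
  "moves": [0.002, 0, 0, 0, 0, 0, 0.004, 0, 0, 0, 0, 0, 0.006, 0, 0, 0, 0, 0, 0.006, 0, 0, 0, 0, 0]
}}

```text
time: 5.72
ee_pos: [0.5183, -0.1279, 0.0993]
orientation: [0.444, 1.571, -0.979]
ft_force: [-0.5, -0.7, 0.4]
grip_width: 0.0358
```

Emit:
{"api": "servo_tool", "payload": {
  "moves": [0.002, 0, 0, 0, 0, 0, 0.004, 0, 0, 0, 0, 0, 0.006, 0, 0, 0, 0, 0, 0.006, 0, 0, 0, 0, 0]
}}

```text
time: 6.22
ee_pos: [0.5181, -0.1279, 0.0932]
orientation: [-1.164, 1.57, -2.587]
ft_force: [-1.9, -2.3, 3.2]
grip_width: 0.0357
```

```bash
python3 - <<'E'
from h import *
c=bot.capture("wrist");cv2.imwrite("pics/w3.png",cv2.resize(c["pixels"][180:340,220:420],None,fx=4,fy=3.7))
c=bot.capture("side");cv2.imwrite("pics/s3.png",cv2.resize(c["pixels"][60:240,270:470],None,fx=4,fy=3.3))
E
```

```text
(no output)
```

View pics/w3.png

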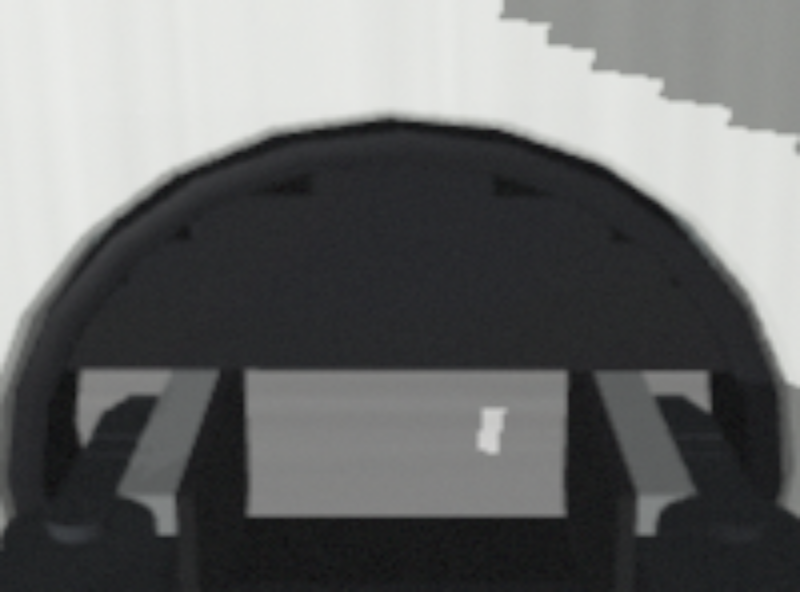

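View pics/s3.png

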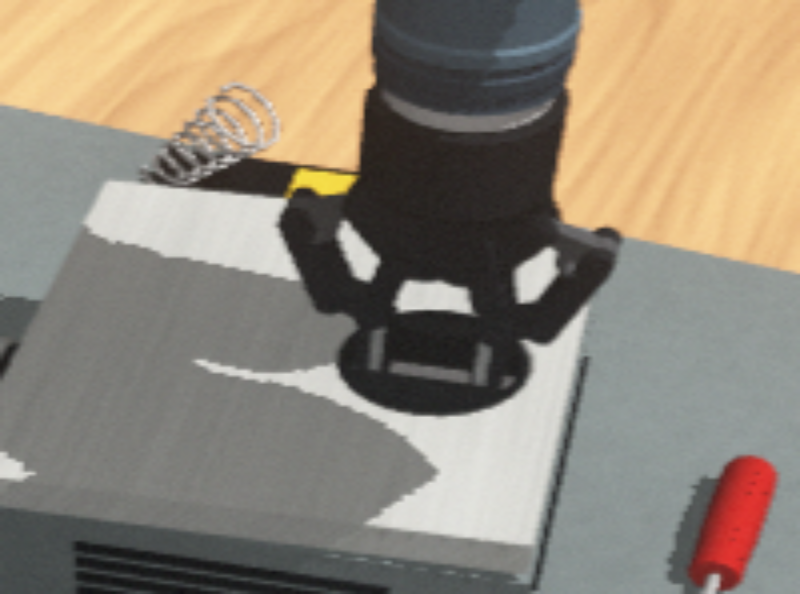

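Emit:
{"api": "servo_tool", "payload": {
  "moves": [0.002, 0, 0, 0, 0, 0, 0.004, 0, 0, 0, 0, 0, 0.005, 0, 0, 0, 0, 0, 0.005, 0, 0, 0, 0, 0]
}}

```text
time: 6.82
ee_pos: [0.5181, -0.1279, 0.0882]
orientation: [-1.223, 1.57, -2.646]
ft_force: [-3.2, -0.6, 4.6]
grip_width: 0.036
```

Emit:
{"api": "servo_tool", "payload": {
  "moves": [0.001, 0, 0, 0, 0, 0, 0.002, 0, 0, 0, 0, 0, 0.002, 0, 0, 0, 0, 0]
}}

```text
time: 7.2
ee_pos: [0.5182, -0.1279, 0.0878]
orientation: [0.577, 1.57, -0.846]
ft_force: [-7.4, 0.7, 16.0]
grip_width: 0.0363
```

```bash
python3 - <<'E'
from h import *
c=bot.capture("wrist");cv2.imwrite("pics/w4.png",cv2.resize(c["pixels"][180:340,220:420],None,fx=4,fy=3.7))
R,s=Rt();p=s["ee_pos"]
c2=bot.capture("top");ea=disc(c2,[380,222,43,39]);print("top disc",ea[:2],R.T@(onz(c2,ea[0],.105)-p))
c3=bot.capture("side");cv2.imwrite("pics/s4.png",c3["pixels"])
E
```

```text
top disc (array([408.95756912, 241.72197723]), (54.33558654785156, 62.19282150268555)) [-0.01716031 -0.00479616  0.01554396]
```

View pics/w4.png

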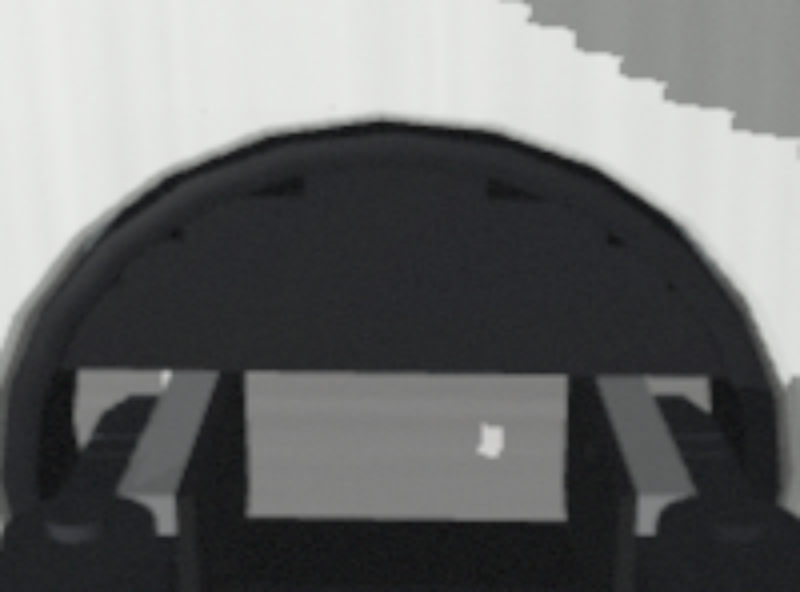

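Emit:
{"api": "servo_tool", "payload": {
  "moves": [0, -0.0014, 0, 0, 0, 0, 0, -0.0014, 0, 0.1, 0, 0, 0, -0.0014, 0, 0.2, 0, 0, 0, -0.0014, 0, 0.3, 0, 0, 0, -0.0014, 0, 0.3, 0, 0]
}}

```text
time: 7.98
ee_pos: [0.5182, -0.1288, 0.0879]
orientation: [1.159, 1.567, -0.565]
ft_force: [-3.6, -1.8, 11.1]
grip_width: 0.0359
```

```bash
python3 - <<'E'
from h import *
c=bot.capture("wrist");cv2.imwrite("pics/w5.png",cv2.resize(c["pixels"][180:340,220:420],None,fx=4,fy=3.7))
R,s=Rt();print(s["torque"],s["ft_force"],np.degrees(np.arctan2(R[1,1],R[0,1])))
E
```

```text
[-0.28924772  0.8501758   0.00159859] [-3.57118078 -1.04403136 11.95770386] -8.726401043454867
```

View pics/w5.png

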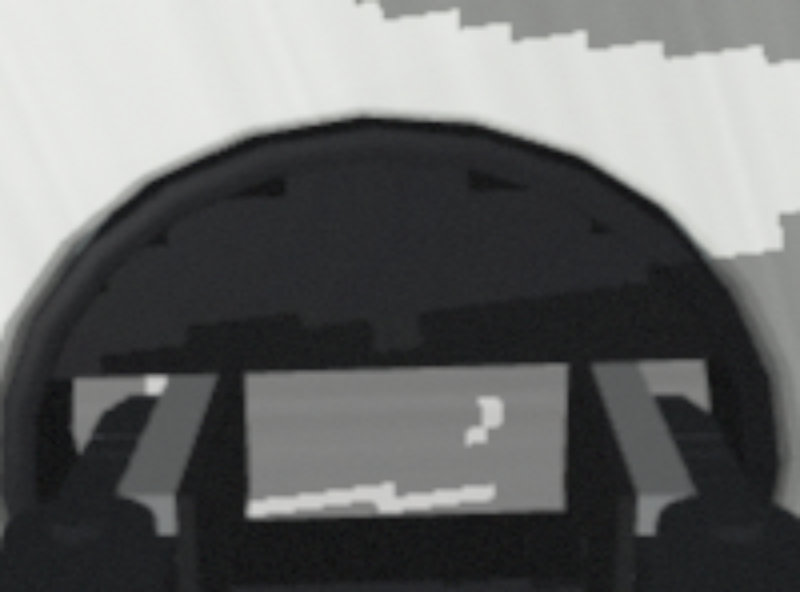

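Emit:
{"api": "servo_tool", "payload": {
  "moves": [0.0006, -0.001, 0, 0.1, 0, 0, 0.0006, -0.001, 0, 0.22, 0, 0, 0.0006, -0.001, 0, 0.34, 0, 0, 0.0006, -0.001, 0, 0.46, 0, 0, 0.0006, -0.001, 0, 0.46, 0, 0]
}}

```text
time: 8.65
ee_pos: [0.5176, -0.1293, 0.0878]
orientation: [1.491, 1.566, -0.692]
ft_force: [-4.1, -1.9, 14.4]
grip_width: 0.0361
```

```bash
python3 - <<'E'
from h import *
c=bot.capture("wrist");cv2.imwrite("pics/w6.png",cv2.resize(c["pixels"][180:340,220:420],None,fx=4,fy=3.7))
R,s=Rt();print(s["torque"],s["ft_force"],np.degrees(np.arctan2(R[1,1],R[0,1])),s["joint_positions"][5])
E
```

```text
[-0.42449639  0.99065734  0.08307917] [-4.0543223  -2.53769303 14.40440795] -35.090517497750625 1.820491067364193
```

View pics/w6.png

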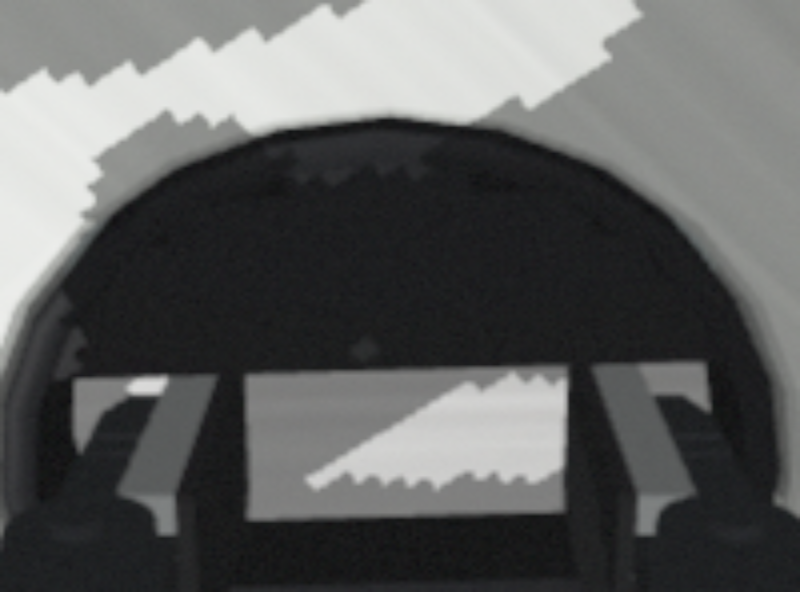

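Emit:
{"api": "servo_tool", "payload": {
  "moves": [0.0006, -0.001, 0, 0.1, 0, 0, 0.0006, -0.001, 0, 0.22, 0, 0, 0.0006, -0.001, 0, 0.34, 0, 0, 0.0006, -0.001, 0, 0.46, 0, 0, 0.0006, -0.001, 0, 0.46, 0, 0]
}}

```text
time: 9.32
ee_pos: [0.517, -0.1293, 0.0878]
orientation: [1.865, 1.565, -0.779]
ft_force: [-4.4, -3.9, 17.4]
grip_width: 0.0357
```

```bash
python3 - <<'E'
from h import *
c=bot.capture("wrist");cv2.imwrite("pics/w7.png",cv2.resize(c["pixels"][180:340,220:420],None,fx=4,fy=3.7))
R,s=Rt();print(s["torque"],s["ft_force"],np.degrees(np.arctan2(R[1,1],R[0,1])),s["joint_positions"][5])
E
```

```text
[-0.60533418  1.19564986  0.07099482] [-4.72181423 -3.87346371 18.21617404] -61.46257293187262 2.2809429442331903
```

View pics/w7.png

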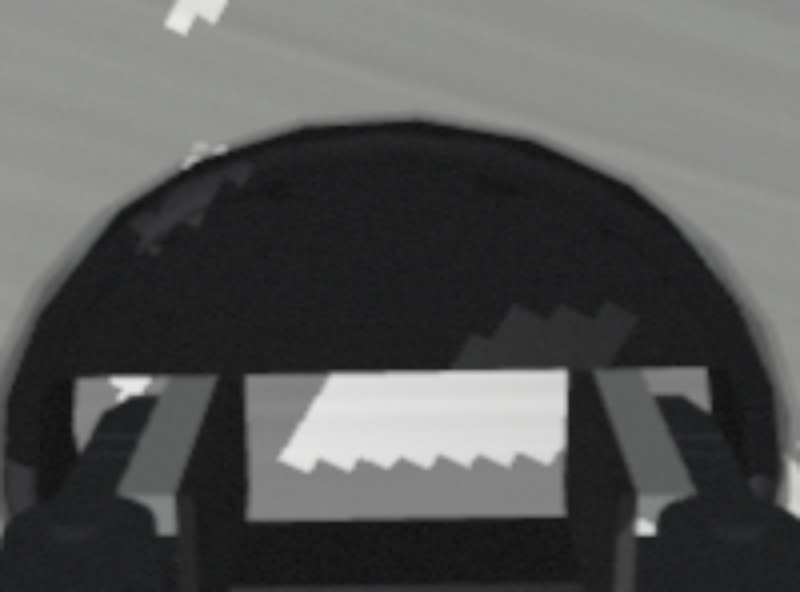

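Emit:
{"api": "servo_tool", "payload": {
  "moves": [0, 0, 0, 0.1, 0, 0, 0, 0, 0, 0.2, 0, 0, 0, 0, 0, 0.29, 0, 0, 0, 0, 0, 0.36, 0, 0, 0, 0, 0, 0.36, 0, 0]
}}

```text
time: 10.0
ee_pos: [0.5161, -0.1293, 0.0878]
orientation: [1.954, 1.565, -1.05]
ft_force: [-6.7, -4.1, 20.6]
grip_width: 0.0361
```

Emit:
{"api": "servo_tool", "payload": {
  "moves": [0, 0, 0, 0.03, 0, 0, 0, 0, 0, 0.06, 0, 0, 0, 0, 0, 0.06, 0, 0]
}}

```text
time: 10.38
ee_pos: [0.517, -0.1289, 0.0878]
orientation: [2.359, 1.565, -0.704]
ft_force: [-5.4, -3.1, 18.1]
grip_width: 0.0358
```

```bash
python3 - <<'E'
from h import *
c=bot.capture("wrist");cv2.imwrite("pics/w8.png",cv2.resize(c["pixels"][180:340,220:420],None,fx=4,fy=3.7))
R,s=Rt();print(s["torque"],s["ft_force"],np.degrees(np.arctan2(R[1,1],R[0,1])),s["joint_positions"][5])
c=bot.capture("side");cv2.imwrite("pics/s8.png",cv2.resize(c["pixels"][60:240,270:470],None,fx=4,fy=3.3))
E
```

```text
[-0.41581643  1.15284605  0.14448881] [-5.68797604 -2.91652689 18.60061407] -85.49055729637477 2.7005258880085927
```

View pics/w8.png

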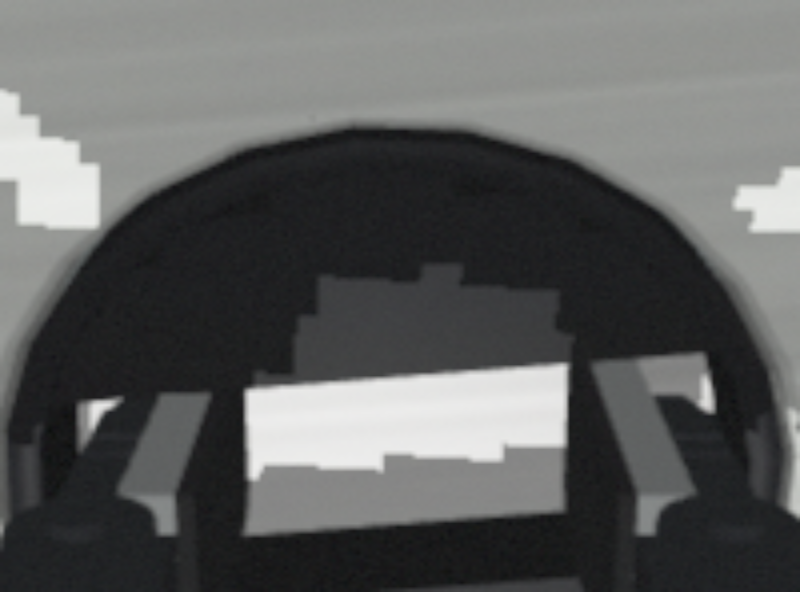

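View pics/s8.png

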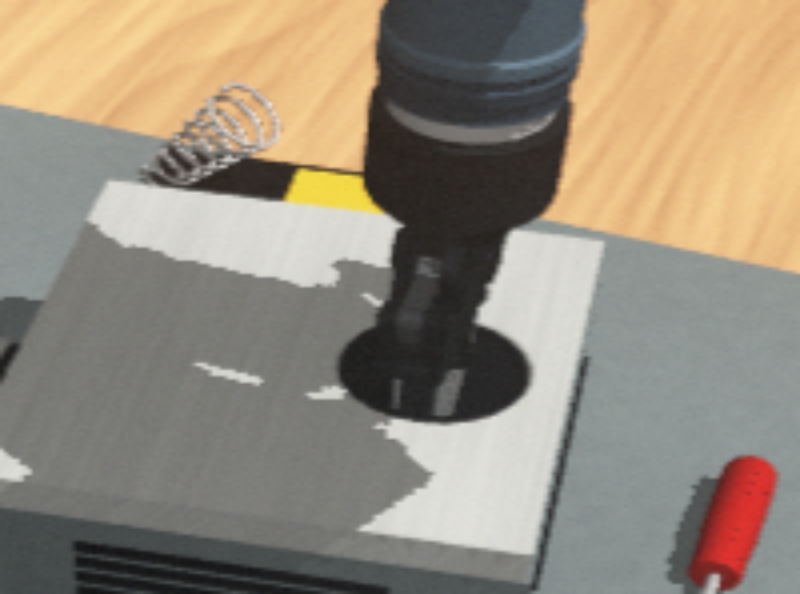

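Emit:
{"api": "servo_tool", "payload": {
  "moves": [0, 0, 0, 0.03, 0, 0, 0, 0, 0, 0.06, 0, 0, 0, 0, 0, 0.06, 0, 0]
}}

```text
time: 10.85
ee_pos: [0.517, -0.1289, 0.0879]
orientation: [2.26, 1.565, -0.856]
ft_force: [-6.0, -4.8, 18.6]
grip_width: 0.0362
```

```bash
python3 - <<'E'
from h import *
c=bot.capture("wrist");cv2.imwrite("pics/w9.png",cv2.resize(c["pixels"][180:340,220:420],None,fx=4,fy=3.7))
R,s=Rt();print(s["torque"],s["ft_force"],np.degrees(np.arctan2(R[1,1],R[0,1])),s["joint_positions"][5])
E
```

```text
[-0.64122342  1.20063551  2.57079544] [-6.67592223 -3.58331967 18.35887103] -88.5312669634728 2.7541970322985625
```

View pics/w9.png

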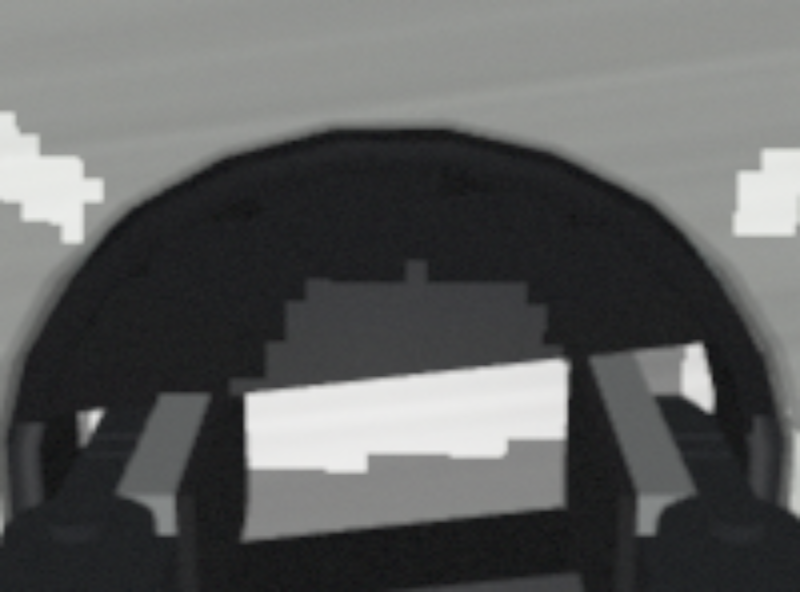

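Emit:
{"api": "servo_tool", "payload": {
  "moves": [0, 0, 0, -0.06, 0, 0, 0, 0, 0, -0.13, 0, 0, -0.002, 0, 0, -0.13, 0, 0, -0.003, 0, 0, -0.13, 0, 0, -0.004, 0, 0, -0.13, 0, 0]
}}

```text
time: 11.52
ee_pos: [0.5163, -0.1273, 0.0894]
orientation: [3.123, 1.568, 0.13]
ft_force: [1.9, -0.3, 1.6]
grip_width: 0.036
```

Emit:
{"api": "servo_tool", "payload": {
  "moves": [-0.005, 0, 0, 0, 0, 0, -0.01, 0, 0, 0, 0, 0, -0.02, 0, 0, 0, 0, 0, -0.03, 0, 0, 0, 0, 0, -0.05, 0, 0, 0, 0, 0]
}}

```text
time: 12.15
ee_pos: [0.5139, -0.1271, 0.1393]
orientation: [-0.316, 1.568, 2.974]
ft_force: [-0.6, 0.3, -0.1]
grip_width: 0.036
```

Emit:
{"api": "servo_tool", "payload": {
  "moves": [-0.03, 0, 0, 0, 0, 0, -0.06, 0, 0, 0, 0, 0, -0.08, 0, 0, 0, 0, 0, -0.08, 0, 0, 0, 0, 0]
}}

```text
time: 12.65
ee_pos: [0.516, -0.1278, 0.2212]
orientation: [2.543, 1.567, -0.45]
ft_force: [0.1, 0.4, -0.9]
grip_width: 0.0361
```

```bash
python3 - <<'E'
from h import *
R,s=Rt();print(s["time"],s["ee_pos"],s["ft_force"],s["torque"])
c=bot.capture("wrist");cv2.imwrite("pics/w10.png",c["pixels"])
c=bot.capture("side");cv2.imwrite("pics/s10.png",c["pixels"])
for n in("jar","spool","stand","driver"):print(n,[x["rect"] for x in bot.boxes_of(c,n)[:1]])
c=bot.capture("top")
cv2.imwrite("pics/t10.png",c["pixels"])
for n in("jar","spool","stand","driver"):print(n,[x["rect"] for x in bot.boxes_of(c,n)[:1]])
E
```

```text
12.65 [ 0.51598171 -0.12781564  0.22117314] [ 0.087881    0.43811012 -0.89540849] [ 0.02318583  0.0125081  -0.00913916]
jar [[252.1, 264.4, 31.4, 41.7]]
spool [[343.7, 267.1, 41.0, 47.2]]
stand [[308.7, 89.8, 70.1, 36.8]]
driver [[436.2, 198.1, 29.9, 74.1]]
jar [[271.8, 190.0, 19.3, 25.7]]
spool [[295.5, 254.8, 26.2, 27.8]]
stand [[485.2, 138.2, 14.1, 9.0]]
driver []
```

View pics/w10.png

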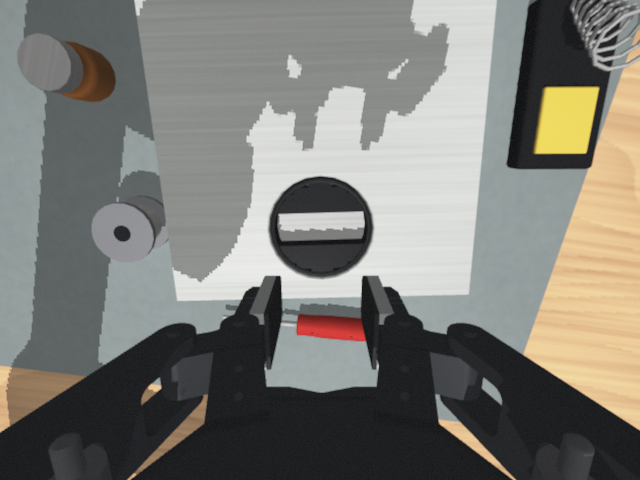

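View pics/s10.png

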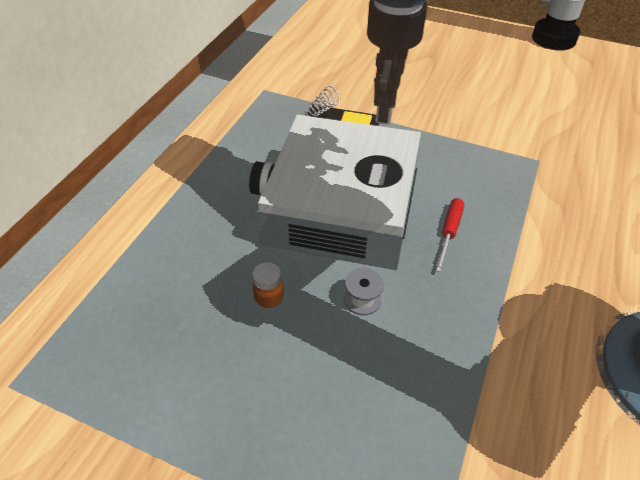

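```bash
python3 - <<'E'
from h import *
c=bot.capture("wrist");x,y=265,170
g=c["pixels"][215:250,272:372].max(2);
m=(g>110).astype(np.uint8);n,l,s,_=cv2.connectedComponentsWithStats(m);i=1+np.argmax(s[1:,4])
P=np.argwhere(l==i)[:,::-1]
# upper & lower borders
for f,z in((min,.105),(max,.089)):
    e=[(u,f(P[P[:,0]==u][:,1])) for u in range(P[:,0].min()+8,P[:,0].max()-7)]
    W=np.array([onz(c,(u+272,v+215),z)[:2] for u,v in e]);k=np.polyfit(W[:,1],W[:,0],1)[0];print("slot dir",np.degrees(np.arctan2(-1,-k)))
E1=[onz(c,p,.107)[:2] for p in((180,300),(465,295))];d=E1[1]-E1[0];print("lip",np.degrees(np.arctan2(d[1],d[0])))
b=bot.capture("side");eb=disc(b,[354.4,154,46.2,33.2]);o=onz(b,eb[0],.106);print(eb[0],o,[proj(b,[.5165,-.1265,h]).round(1) for h in(.105,.107,.117)])
cv2.imwrite("pics/w11.png",cv2.resize(c["pixels"][165:305,245:395],None,fx=5,fy=4.2))
E
```

```text
slot dir -81.53854313270077
slot dir -79.87248479907574
lip -80.45258873806377
[378.066185  170.9953289] [ 0.51610344 -0.12409833  0.106     ] [array([378.3, 170.5]), array([378.4, 169.6]), array([378.9, 165.1])]
```

View pics/w11.png

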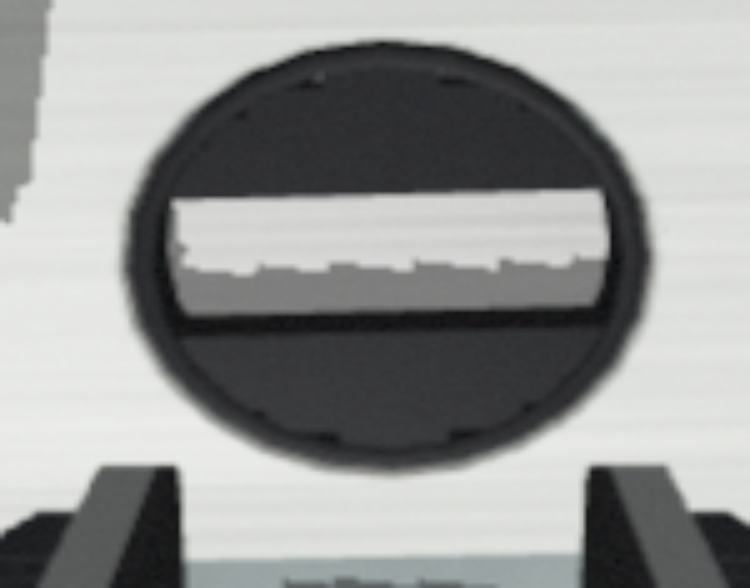

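The slot is parallel to the lip, the panel is down and the gripper is clear. I'm handing the job in.

```bash
python3 -c "
from cell import bot
print(bot.sign_off())"
```

```text
the job is handed in; nothing more can be done
None
```

The panel is locked shut. I set the fingertips in the slot, pressed the panel to its hard stop and turned the fastener clockwise about 90° while pressing with 11–21 N. I then eased the turn back within the slot's play and withdrew straight up. The job was handed in at about 13 s of the 42 s allowed.

**Stop:** at the end of the turn the moment rose to 2.6 N m while the slot stopped following the fingers, so the fastener is at its stop.

**Last checks, with the gripper about 11 cm above the panel:**
- The slot lies at about -80° to -81.5° and the panel lip at -80.5°, so it sits crosswise.
- After release the side camera sees the disc at row 171.0. I expected 169.6–170.5 for a closed panel and 165.1 for one ajar.
- The gripper touches nothing; the force reading is under 1 N.
- In the side view the jar and driver stand where they were, within about 3 px. The network had missed the spool and stand in the first side view. The spool matches its first top-view position to about 3 px, and the stand looks unmoved by eye.

**Disagreements:** the cameras' estimates of the disc centre differed by up to 4 mm in y, so I aligned on the wrist view. In the last top view the arm was over that area, and the network missed the driver and found only part of the stand.

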